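# Free and set the extraction damper of a dental bench

### The arm

A 7-joint arm with a two-finger parallel gripper is mounted at the origin on the work surface. World frame = base frame: x ahead of the robot, y to its left, z up, the work surface at z = 0. Lengths are in m, angles in rad, forces in N, time in s.
With the tool pointing down it reaches from about 0.425 to 0.875 m from the base axis. Payload 4.7 kg.
Tool frame: the origin (TCP) lies on the centre line of the jaws, within the pads' length; the fingertips stand 25 mm ahead of it and the grasp point (between the pads) lies 6 mm ahead of it; z points along the fingers, y is the line along which they close (so a half turn about z gives the same grasp; the last joint's range is limited). The gripper opens to 87 mm and grips with 3 to 60 N. Pads are 19 mm wide; open, the fingers measure 117 mm over their backs; the gripper's body (75 mm by 190 mm) begins 51 mm behind the grasp point.
Start: joints at [1.298, 0.321, -0.07, 1.45, 0.023, 1.371, -0.057], TCP at [0.184, -0.623, 0.248] pointing down, gripper open.
Joint ranges: [-2.86, 2.86], [-0.3, 2.09], [-1.38, 1.24], [0.06, 2.45], [-1.56, 4.7], [0.09, 2.05], [-2.69, 2.69]. Speed limits (rad/s): [2.57, 2.57, 3.14, 3.14, 3.14, 3.14, 3.14].

### API

Orientations are given as a 3x3 rotation matrix whose columns are the frame's x, y, z axes.
In Python, from rig import sensors, eyes, manip gives the robot as it stands.
- The arm moves only by the shell command python3 -m inch 'ROWS' [FORCE]. ROWS is JSON, a list of rows, each an object of numbers: "fingers": the opening, from -1 (shut) to 1 (fully open); "x", "y", "z": the shift along the tool's x, y, z each as a share of 0.3 m, from -1 to 1; "roll": the turn about the tool's z as a share of 45 degrees, from -1 to 1. In form: [{"fingers": .., "x": .., "y": .., "z": .., "roll": ..}, ...]. A call has 1 to 20 rows; each row shifts and turns the commanded pose from where the row before left it, along the tool's axes as they then stand; what a row does not reach is not made up. A row lasts 1/8 s, in which the tool goes at most 62.5 mm and 10.7 degrees, less where a joint would pass 70% of its speed; a pose out of reach is approached as far as the arm can. A call with a number of a shift or a turn outside -1 to 1 is refused whole. A call with a gripper value outside its range is refused whole. The fingers move at their own pace and stop on an object; FORCE is the grip in N (left out, the last holds). Time passes only in rows, so rows that do not move let the fingers close. It gives the time, the measured TCP pose, the force, the opening and the grip force at its end, in the units of the state.
- sensors.get_obs(): the state, without advancing time (a new reading comes with each control period).
- eyes.camera(name): name is "side" or "top" or "wrist"; returns (picture, depth): 400x640x3 uint8, red, green, blue; 400x640 float32, m along the optical axis (not along the pixel's ray), 0 where there is no reading.
- eyes.camera_model(name): a dict with "fx", "fy", "cx", "cy" (pixels), "k1" (the pictures are not rectified: a ray, as slopes to the right and down, at radius r is drawn at 1 + k1 r^2 times it, then the intrinsics apply), "R" (3x3) and "t" (3): a world point X has camera coordinates R X + t; the wrist camera has in their place "hand_eye" (4x4, takes a point from camera to tool coordinates, whose origin is the TCP and whose axes are the flange's). Camera axes: x right, y down, z forward; pixel columns grow to the right and rows downward; lengths in m; the calibration is good to about 2 mm. A picture is of the moment at which its call begins: read the wrist's pose just before it. camera_model takes no time and is no camera call.
- manip.sign_off(): hands the job in; it is judged then, once.
The state is a dict: "clock": time; "joint_positions": joint angles; "qd": joint speeds; "joint_torque": joint torques, N m; "tcp_pos": TCP position; "eef_rot": TCP orientation; "contact_force": force on the tool from outside, world axes, zero at the start; "torque": the same for the moment, N m; "width": opening from 0.0 (shut) to 1.0 (fully open); "gripper_force": force on a finger pad.
Only numpy, scipy, OpenCV 4.12 (cv2) and the standard library are available. Lean on these libraries where they do the work, as an engineer would, in place of code of your own. Each camera call takes 0.05 s, during which the arm holds its last target. There are 200 camera calls.

### The job

Somebody has parked the ear defenders over the blue lever of the dust-extraction damper. Hang them by their headband over the bare stretch of the bench rail, then turn the blue lever to line up with the green set mark on its scale and let go. Leave the set mark, the black-gripped lever and the bottle, model and bowl as they are.

Things in the scene. Friction and masses are not known exactly. Their poses are not given: they have to be found in the camera images.
- muffs: Ear defenders, 0.24 kg, rigid, loose: two orange cups with black cushions under a stiff black arched headband, 169 mm tall, 194 mm across. They stand upright on their cups, one cup each side of the blue lever. Origin: centre of the underside. x from cup to cup, y along the band's width, z up. Cups 90 mm tall, 66 mm wide in y; gap between the cushions 90 mm in x.
- muffs_crown (a point): Underside of the headband at its very top, in the middle, 155 mm above the bottoms of the cups; same axes as muffs. The band is 26 mm wide in y (pinch it across this width from above) and 14 mm thick, so its top is 14 mm above this point; flat for 25 mm in x, then falling away as a half circle of 70 mm inner radius.
- rail: Bench rail, fixed: a level steel bar along y, 300 mm long, 16 mm diameter, axis 167 mm above the bench, on two posts (at y = -150 and +150 mm; blue caps 26 mm diameter reach 10 mm above the bar axis). A blue cradle with two handpieces is clamped on it from y = 60 to 134 mm, x = -85 to 50 mm, top 202 mm above the bench. Origin: on the bench under the middle of the bar.
- rail_free (a point): Point on the axis of the rail's bar, at the middle of its bare stretch, which runs 90 mm either way along y (towards -y a post, towards +y the cradle). y along the bar, x level across it, z up. Under the bare stretch there is only bench.
- blue_axis (a point): Point on the upright turning axis of the blue lever at the lever's mid height, 89 mm above the bench; axes of the fixed manifold, z up. Below the lever: a silver scale disc (radius 60, top at 75 mm) and a grey pipe along x (50 mm diameter, top at 60 mm) from an elbow at x = -125 mm to a 60 mm header at x = 120 mm. The second, like damper is 140 mm away towards -y.
- blue_grip (a point): Middle of the lever's blue grip, 105 mm from the turning axis, 89 mm above the bench. Grip 72 mm long (68 to 140 mm from the axis), 16 mm wide, 15 mm high. Its y axis points outward along the lever. It takes about 3 N at the grip to turn and stays where it is left.
- blue_lever (a joint): Angle of the blue lever, rad: 0 closed (pointing along +y of blue_axis) to 1.571 fully open (along -x, over the pipe), growing anticlockwise seen from above.
- mark_tip (a point): The green set mark, a clip 12 mm wide on the edge of the blue lever's scale disc, sticking out to 78 mm from the turning axis, top 80 mm above the bench, below the lever; this point is on its top, 70 mm from the axis. Its y axis points outward from the turning axis. Stiff: it stays put.
- set_mark (a joint): Angle of the green set mark about the same axis and from the same zero as blue_lever, rad: when the two values agree the lever lies straight over the mark.
- black_grip (a point): Middle of the black grip of the second damper's lever (same sizes as the blue one), to be left as it is. It points forward, roughly along -x of blue_axis.
- bottle: Amber bottle, 60 mm diameter, 145 mm tall, standing; origin at the centre of its underside.
- model: Dental model: white arch on a round green base, 86 mm diameter, 45 mm tall; origin at the centre of its underside.
- bowl: Green mixing bowl, 110 mm diameter at the rim, 65 mm tall; origin at the centre of its underside.
Not all that is in view belongs to the job. What is meant by the muffs is not pink or yellow, and is the larger of those in its own colour.

How it is judged:
By the outcome, as a careful person would: the job done as asked, in the order asked, and still so for the second after the job is handed in, with the robot touching nothing.
It also fails if it takes over 67 s, if anything falls off the work surface, if the arm or the gripper's body presses on something with over 40 N, if the wrist force passes 120 N, or if a joint passes its speed limit or range.

## Working session

There is one attempt and no reset: what is moved stays moved. The work goes in short steps, Python scripts to look and compute and a shell command to move; the robot and the scene stay as the last step left them, time stands still between calls to the robot, and variables do not carry over. Pictures are saved under pics/ and viewed, at most 10 in all, crops included, and the job is handed in when it is done.

```bash
mkdir -p pics; ls; cat > h.py <<'E'
import numpy as np,cv2
from rig import sensors,eyes,manip
def snap(n):
    o=sensors.get_obs(); p,d=eyes.camera(n); m=eyes.camera_model(n)
    if n=="wrist":
        H=np.array(m["hand_eye"]); T=np.eye(4);T[:3,:3]=np.array(o["eef_rot"]);T[:3,3]=o["tcp_pos"]
        W=T@H
    else:
        R=np.array(m["R"]);t=np.array(m["t"]);W=np.eye(4);W[:3,:3]=R.T;W[:3,3]=-R.T@t
    return p,d,m,W
def cloud(d,m,W):
    K=np.array([[m["fx"],0,m["cx"]],[0,m["fy"],m["cy"]],[0,0,1.]])
    v,u=np.mgrid[0:400,0:640]
    s=cv2.undistortPoints(np.stack([u.ravel(),v.ravel()],1).astype(float)[:,None],K,np.array([m["k1"],0,0,0,0.])).reshape(400,640,2)
    P=np.dstack([s[...,0]*d,s[...,1]*d,d])@W[:3,:3].T+W[:3,3]
    P[d==0]=np.nan
    return P
def save(f,p): cv2.imwrite(f,p[...,::-1])
E
python3 - <<'E'
from h import *
for n in("top","side"):
    p,d,m,W=snap(n); save(f"pics/{n}0.png",p); np.savez(f"{n}0.npz",p=p,d=d,P=cloud(d,m,W)); print(n,W.round(3).tolist())
o=sensors.get_obs(); print(np.round(o["eef_rot"],3).tolist(),o["tcp_pos"],o["width"],o["clock"])
E
```

```text
pics
top [[-0.01, -0.981, 0.195, 0.225], [-1.0, 0.014, 0.018, -0.044], [-0.02, -0.195, -0.981, 1.57], [0.0, 0.0, 0.0, 1.0]]
side [[-0.725, -0.423, 0.544, -0.291], [-0.689, 0.453, -0.566, 0.806], [-0.007, -0.785, -0.619, 1.038], [0.0, 0.0, 0.0, 1.0]]
[[0.959, 0.283, -0.001], [0.283, -0.959, 0.002], [-0.0, -0.002, -1.0]] [ 0.18372944 -0.6230263   0.2465707 ] 0.9988994590532687 0.1
```

View pics/top0.png

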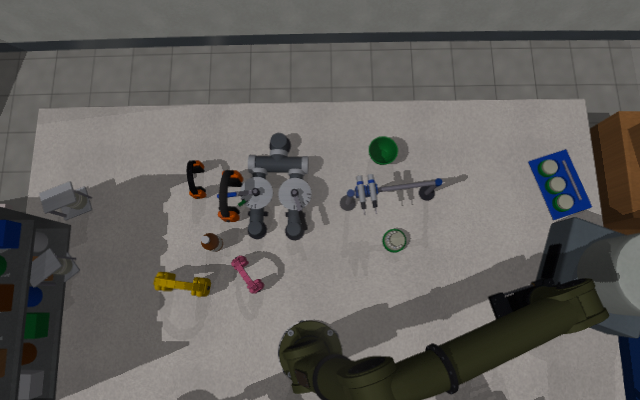

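View pics/side0.png

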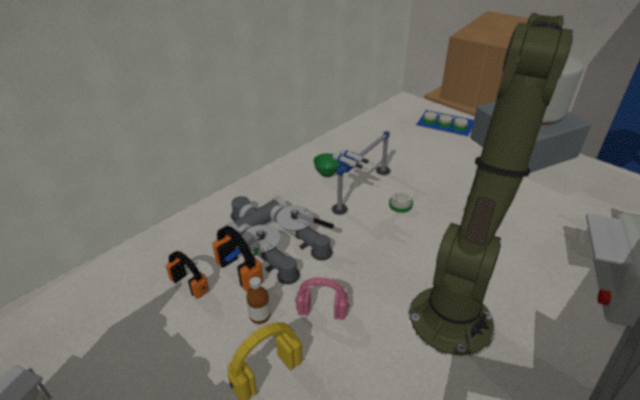

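The candidates are a large orange/black set at top (230,195) straddling the blue lever, a smaller orange one at (195,180), a yellow one at (182,285) and a pink one at (247,274). I choose (230,195). The rail runs through top (350–440,188), with the cradle at (366,190). Next is a close crop.

```bash
python3 - <<'E'
from h import *
a=np.load("top0.npz");p,P=a["p"],a["P"]
save("pics/crop1.png",cv2.resize(p[130:250,180:340],None,fx=5,fy=5,interpolation=cv2.INTER_CUBIC))
hsv=cv2.cvtColor(p,cv2.COLOR_RGB2HSV)
H,S,V=[hsv[...,i].astype(int) for i in range(3)]
def rep(n,M):
    k,l,st,c=cv2.connectedComponentsWithStats(M.astype(np.uint8))
    for i in range(1,k):
        if st[i,4]>8:
            q=P[l==i]; print(n,st[i].tolist(),np.nanmedian(q,0).round(3),"z",np.nanpercentile(q[:,2],[5,95]).round(3))
rep("orange",(H<14)&(S>190)&(V>90))
rep("blue",(H>103)&(H<125)&(S>150)&(V>60))
rep("green",(H>45)&(H<90)&(S>110)&(V>50))
Z=P[...,2]
for n,(u,v) in dict(crown=(226,195),hub=(257,191),hub2=(294,192),bandS=(194,180)).items(): print(n,P[v,u].round(3),Z[v-3:v+4,u-5:u+6].round(3).tolist() if n=="crown" else "")
# muffs top
b=np.zeros_like(Z,bool);b[160:230,205:250]=1
M=b&(Z>.155); q=P[M]; print("bandtop",M.sum(),q.mean(0).round(3),q.min(0).round(3),q.max(0).round(3)); c=q[:,:2]-q[:,:2].mean(0); print(np.linalg.svd(c,full_matrices=0)[2][0])
# rail
b[:]=0;b[170:210,375:445]=1
M=b&(Z>.15)&(Z<.195); q=P[M];print("rail",M.sum(),np.nanmean(q,0).round(3),q.min(0).round(3),q.max(0).round(3)); c=q[:,:2]-q[:,:2].mean(0);print(np.linalg.svd(c,full_matrices=0)[2][0])
E
```

```text
orange [193, 161, 7, 5, 20] [0.682 0.413 0.067] z [0.061 0.072]
orange [231, 171, 8, 7, 35] [0.629 0.265 0.089] z [0.082 0.096]
orange [189, 190, 13, 8, 43] [0.566 0.41  0.062] z [0.047 0.071]
orange [218, 212, 17, 8, 72] [0.478 0.288 0.086] z [0.072 0.093]
blue [529, 150, 63, 70, 1504] [ 0.597 -0.964  0.008] z [0.002 0.014]
blue [435, 179, 7, 7, 36] [ 0.57  -0.441  0.178] z [0.172 0.182]
blue [368, 180, 6, 3, 14] [ 0.571 -0.21   0.201] z [0.195 0.206]
blue [357, 182, 6, 2, 11] [ 0.565 -0.175  0.201] z [0.197 0.207]
blue [365, 186, 5, 9, 25] [ 0.541 -0.199  0.194] z [0.18  0.198]
blue [227, 192, 9, 5, 35] [0.556 0.276 0.096] z [0.091 0.155]
blue [0, 220, 6, 26, 112] [0.409 0.957 0.29 ] z [0.286 0.294]
green [369, 137, 29, 28, 443] [ 0.739 -0.296  0.037] z [0.006 0.068]
green [539, 161, 15, 15, 51] [ 0.645 -0.875  0.027] z [0.015 0.033]
green [546, 177, 14, 17, 54] [ 0.578 -0.898  0.028] z [0.017 0.034]
green [554, 195, 15, 16, 53] [ 0.511 -0.918  0.028] z [0.017 0.034]
green [238, 200, 8, 6, 21] [0.527 0.242 0.08 ] z [0.077 0.084]
green [383, 229, 22, 23, 79] [ 0.381 -0.297  0.021] z
[... 169 characters left out ...]
.095, 0.1, 0.091, 0.097], [0.161, 0.167, 0.166, 0.168, 0.168, 0.166, 0.157, 0.095, 0.094, 0.098, 0.098], [0.163, 0.17, 0.169, 0.167, 0.167, 0.164, 0.155, 0.09, 0.093, 0.102, 0.094], [0.164, 0.165, 0.162, 0.167, 0.163, 0.164, 0.162, 0.09, 0.097, 0.095, 0.093], [0.164, 0.166, 0.165, 0.17, 0.167, 0.166, 0.15, -0.002, 0.001, -0.004, -0.001], [0.166, 0.163, 0.167, 0.16, 0.163, 0.169, 0.151, 0.005, -0.0, -0.002, 0.003]]
hub [0.564 0.182 0.106] 
hub2 [0.561 0.051 0.096] 
bandS [ 0.637  0.443 -0.005] 
bandtop 217 [0.559 0.287 0.165] [0.512 0.272 0.155] [0.611 0.304 0.178]
[-0.99704062  0.07687649]
rail 339 [ 0.559 -0.34   0.175] [ 0.477 -0.451  0.16 ] [ 0.584 -0.222  0.195]
[-0.13857508  0.99035193]
```

View pics/crop1.png

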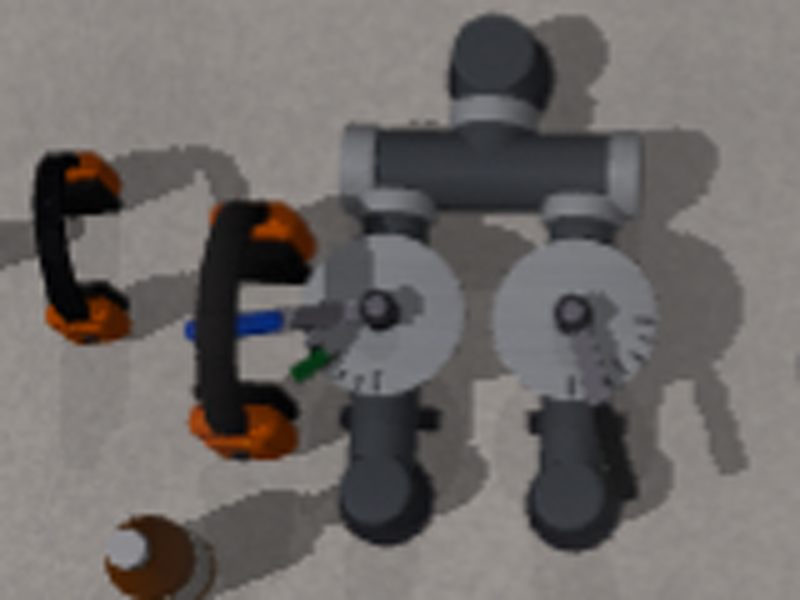

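The crop shows the large orange muffs with band at crop (220,320) over the blue lever at (240,325). The green mark is at (310,363), and the smaller orange pair at (75,250) is the decoy. Next I go above the rail for a wrist look on the way.

```bash
python3 -m inch '[{"fingers":1,"z":-0.17,"roll":0.17},{"fingers":1,"z":-0.17,"roll":0.17},{"fingers":1,"z":-0.16,"roll":0.16},{"fingers":1,"x":0.14,"y":-0.137},{"fingers":1,"x":0.14,"y":-0.137},{"fingers":1,"x":0.14,"y":-0.137},{"fingers":1,"x":0.14,"y":-0.137},{"fingers":1,"x":0.14,"y":-0.137},{"fingers":1,"x":0.14,"y":-0.137},{"fingers":1,"x":0.14,"y":-0.137},{"fingers":1,"x":0.13,"y":-0.137},{"fingers":1},{"fingers":1}]'
python3 - <<'E'
from h import *
o=sensors.get_obs();print(o["clock"],o["tcp_pos"],np.round(o["joint_positions"],2),np.round(o["eef_rot"],3).tolist())
p,d,m,W=snap("wrist");save("pics/w1.png",p);np.savez("w1.npz",p=p,P=cloud(d,m,W))
P=cloud(d,m,W);Z=P[...,2]
M=(Z>.16)&(Z<.19)&(P[...,1]>-.44)&(P[...,1]<-.15)&(abs(P[...,0]-.555)<.05)
q=P[M];print(len(q))
for y in np.arange(-.43,-.2,.02):
    s=q[abs(q[:,1]-y)<.005]
    if len(s)>5: print(round(y,3),len(s),np.percentile(s[:,0],[2,50,98]).round(4),s[:,2].max().round(3))
E
```

```text
0.1 [ 0.18372944 -0.6230263   0.2465707 ] [ 1.3   0.32 -0.07  1.45  0.02  1.37 -0.06] [[0.959, 0.283, -0.001], [0.283, -0.959, 0.002], [-0.0, -0.002, -1.0]]
0validation failed for argument at $[0]...
```

View pics/w1.png

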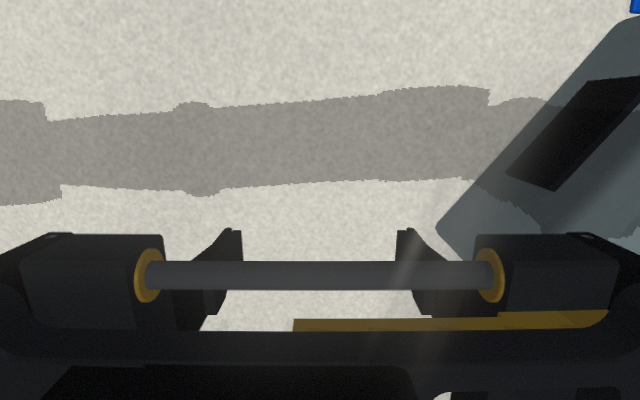

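That picture was taken before any motion: empty bench, with the fingers at columns 230 and 405. Each row needs all its keys, so I'll retype them.

```bash
python3 -m inch '[{"fingers":1,"x":0,"y":0,"z":-0.17,"roll":0.17},{"fingers":1,"x":0,"y":0,"z":-0.17,"roll":0.17},{"fingers":1,"x":0,"y":0,"z":-0.16,"roll":0.16},{"fingers":1,"x":0.14,"y":-0.137,"z":0,"roll":0},{"fingers":1,"x":0.14,"y":-0.137,"z":0,"roll":0},{"fingers":1,"x":0.14,"y":-0.137,"z":0,"roll":0},{"fingers":1,"x":0.14,"y":-0.137,"z":0,"roll":0},{"fingers":1,"x":0.14,"y":-0.137,"z":0,"roll":0},{"fingers":1,"x":0.14,"y":-0.137,"z":0,"roll":0},{"fingers":1,"x":0,"y":0,"z":0,"roll":0},{"fingers":1,"x":0,"y":0,"z":0,"roll":0}]'
cat > rail.py <<'E'
from h import *
o=sensors.get_obs();print(o["clock"],o["tcp_pos"],np.round(o["joint_positions"],2),np.round(o["eef_rot"],3).tolist())
p,d,m,W=snap("wrist");save("pics/w2.png",p)
P=cloud(d,m,W);Z=P[...,2]
M=(Z>.16)&(Z<.19)&(P[...,1]>-.44)&(P[...,1]<-.15)&(abs(P[...,0]-.555)<.05)
q=P[M];print(len(q))
for y in np.arange(-.43,-.2,.02):
    s=q[abs(q[:,1]-y)<.005]
    if len(s)>5: print(round(y,3),len(s),np.percentile(s[:,0],[2,50,98]).round(4),s[:,2].max().round(3))
E
python3 rail.py
```

```text
clock: 1.52
tcp_pos: [0.4602, -0.4051, 0.3972]
eef_rot: [[0.994, -0.106, -0.001], [-0.106, -0.994, -0.0], [-0.001, 0.0, -1.0]]
contact_force: [0.1, -0.2, 1.2]
width: 1.001
gripper_force: 0.0
1.525 [ 0.4601894  -0.40513167  0.39717015] [ 0.86  0.23 -0.22  1.28  0.05  1.64 -1.03] [[0.994, -0.106, -0.001], [-0.106, -0.994, -0.0], [-0.001, 0.0, -1.0]]
3624
-0.43 166 [0.5623 0.5704 0.5807] 0.178
-0.41 139 [0.5609 0.5682 0.5763] 0.175
-0.39 143 [0.5583 0.5657 0.5739] 0.175
-0.37 136 [0.5562 0.5631 0.5712] 0.176
-0.35 140 [0.5535 0.5609 0.569 ] 0.175
-0.33 135 [0.5513 0.5584 0.5664] 0.175
-0.31 135 [0.5488 0.5562 0.5644] 0.175
-0.29 128 [0.5467 0.5539 0.5621] 0.175
-0.27 128 [0.5445 0.5517 0.5598] 0.175
-0.25 129 [0.5423 0.5493 0.5579] 0.175
-0.23 431 [0.5122 0.5445 0.5629] 0.19
```

```bash
python3 -m inch '[{"fingers":1,"x":-0.02,"y":-0.19,"z":0,"roll":0},{"fingers":1,"x":-0.02,"y":-0.19,"z":0,"roll":0},{"fingers":1,"x":-0.02,"y":-0.19,"z":0,"roll":0},{"fingers":1,"x":-0.02,"y":-0.19,"z":0,"roll":0},{"fingers":1,"x":-0.02,"y":-0.19,"z":0,"roll":0},{"fingers":1,"x":-0.02,"y":-0.19,"z":0,"roll":0},{"fingers":1,"x":-0.02,"y":-0.19,"z":0,"roll":0},{"fingers":1,"x":-0.02,"y":-0.19,"z":0,"roll":0},{"fingers":1,"x":-0.02,"y":-0.19,"z":0,"roll":0},{"fingers":1,"x":-0.02,"y":-0.19,"z":0,"roll":0},{"fingers":1,"x":-0.02,"y":-0.19,"z":0,"roll":0},{"fingers":1,"x":-0.02,"y":-0.19,"z":0,"roll":0},{"fingers":1,"x":0,"y":0,"z":0,"roll":0},{"fingers":1,"x":0,"y":0,"z":0,"roll":0}]'
cat > muffs.py <<'E'
from h import *
o=sensors.get_obs();print(o["clock"],o["tcp_pos"],np.round(o["joint_positions"],2))
p,d,m,W=snap("wrist");save("pics/w3.png",p)
P=cloud(d,m,W);Z=P[...,2];np.savez("w3.npz",p=p,P=P)
M=(Z>.13)&(Z<.19)&(abs(P[...,1]-.28)<.05)&(abs(P[...,0]-.555)<.11)
q=P[M];print(len(q))
for x in np.arange(.48,.64,.01):
    s=q[abs(q[:,0]-x)<.004]
    if len(s)>5: print(round(x,3),len(s),np.percentile(s[:,1],[2,50,98]).round(4),np.percentile(s[:,2],[50,95]).round(4))
t=q[q[:,2]>.155]
print(cv2.minAreaRect(t[:,:2].astype(np.float32)*1000))
E
python3 muffs.py
```

```text
clock: 3.32
tcp_pos: [0.4622, 0.281, 0.3972]
eef_rot: [[0.994, -0.108, -0.0], [-0.108, -0.994, -0.001], [-0.0, 0.001, -1.0]]
contact_force: [0.4, -0.7, 0.1]
width: 1.0
gripper_force: 0.0
3.325 [0.46215537 0.28099813 0.39723217] [ 0.23  0.13 -0.92  1.44  0.1   1.63 -2.35]
2663
0.49 36 [0.2824 0.2931 0.3057] [0.1327 0.1353]
0.5 121 [0.2813 0.2937 0.3059] [0.142  0.1457]
0.51 139 [0.28   0.2927 0.3053] [0.1502 0.1533]
0.52 148 [0.2802 0.2926 0.3047] [0.1575 0.1598]
0.53 159 [0.279  0.2914 0.3041] [0.1614 0.1638]
0.54 166 [0.2787 0.2911 0.3036] [0.1652 0.1673]
0.55 169 [0.2778 0.2902 0.3026] [0.168  0.1695]
0.56 180 [0.277  0.2896 0.3024] [0.1679 0.1691]
0.57 176 [0.2767 0.289  0.3014] [0.1679 0.1692]
0.58 179 [0.2755 0.2881 0.301 ] [0.1662 0.1676]
0.59 161 [0.2754 0.2871 0.299 ] [0.1628 0.1648]
0.6 154 [0.2745 0.2862 0.2981] [0.1588 0.1607]
0.61 143 [0.2736 0.2858 0.2974] [0.1519 0.1555]
0.62 131 [0.2735 0.2851 0.2967] [0.1436 0.1469]
0.63 63 [0.274  0.2858 0.2963] [0.1345 0.1382]
((561.1098022460938, 289.7715759277344), (26.20844078063965, 92.6635971069336), 86.1541519165039)
```

View pics/w3.png

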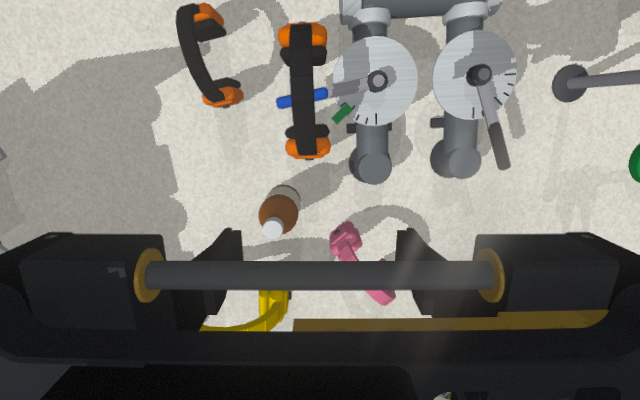

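The wrist view shows the muffs band at (303,90), lever grip at (302,97), green mark at (342,113), bottle at (280,210) and the black lever at (497,145). Next I measure the lever and mark from this frame.

```bash
cat > lev.py <<'E'
from h import *
import sys
a=np.load(sys.argv[1]);p,P=a["p"],a["P"];Z=P[...,2]
hsv=cv2.cvtColor(p,cv2.COLOR_RGB2HSV);H,S,V=[hsv[...,i].astype(int) for i in range(3)]
R=(abs(P[...,0]-.55)<.17)&(P[...,1]>.1)&(P[...,1]<.36)
b=P[R&(H>103)&(H<125)&(S>150)&(Z>.085)&(Z<.105)]; g=P[R&(H>45)&(H<90)&(S>110)&(Z>.07)&(Z<.09)]
print("blue",len(b),b.mean(0).round(4),cv2.minAreaRect(b[:,:2].astype(np.float32)*1000))
print("green",len(g),g.mean(0).round(4),cv2.minAreaRect(g[:,:2].astype(np.float32)*1000))
# disc: plane z~.075
m=(R&(abs(Z-.075)<.004)&(S<60)&(V>90)).astype(np.uint8)
c=P[m>0]; print("disc",len(c),cv2.minEnclosingCircle(c[:,:2].astype(np.float32)*1000))
h=P[R&(Z>.1)&(Z<.13)&(abs(P[...,1]-.182)<.03)];print("hub",len(h),h.mean(0).round(4),h[:,2].max() if len(h) else 0)
h2=P[(abs(P[...,0]-.56)<.05)&(Z>.1)&(Z<.13)&(abs(P[...,1]-.045)<.03)];print("hub2",len(h2),h2.mean(0).round(4))
E
python3 lev.py w3.npz
```

```text
blue 290 [0.5547 0.2936 0.0949] ((554.8467407226562, 293.6792907714844), (14.225870132446289, 69.22041320800781), 6.025045394897461)
green 154 [0.5286 0.2408 0.0783] ((527.8787841796875, 240.36688232421875), (11.288769721984863, 28.722654342651367), 38.613155364990234)
disc 5369 ((558.386962890625, 178.22024536132812), 85.0365982055664)
hub 51 [0.5658 0.1907 0.1008] 0.10198189677683756
hub2 51 [0.5593 0.0519 0.1007]
```

```bash
python3 -m inch '[{"fingers":1,"x":0.11,"y":-0.02,"z":0,"roll":-0.038},{"fingers":1,"x":0.11,"y":-0.02,"z":0,"roll":0},{"fingers":1,"x":0.11,"y":-0.025,"z":0,"roll":0},{"fingers":1,"x":0,"y":0,"z":0,"roll":0},{"fingers":1,"x":0,"y":0,"z":0,"roll":0}]'
```

```text
clock: 4.0
tcp_pos: [0.5614, 0.2925, 0.3976]
eef_rot: [[0.997, -0.078, -0.0], [-0.078, -0.997, -0.001], [-0.0, 0.001, -1.0]]
contact_force: [-0.4, -0.3, 0.2]
width: 1.001
gripper_force: 0.0
```

```bash
python3 -m inch '[{"fingers":1,"x":0,"y":0.01,"z":0.16,"roll":0},{"fingers":1,"x":0,"y":0,"z":0.16,"roll":0},{"fingers":1,"x":0,"y":0,"z":0.16,"roll":0},{"fingers":1,"x":0,"y":0,"z":0.15,"roll":0},{"fingers":1,"x":0,"y":0,"z":0.095,"roll":0},{"fingers":1,"x":0,"y":0,"z":0,"roll":0},{"fingers":-1,"x":0,"y":0,"z":0,"roll":0},{"fingers":-1,"x":0,"y":0,"z":0,"roll":0},{"fingers":-1,"x":0,"y":0,"z":0,"roll":0},{"fingers":-1,"x":0,"y":0,"z":0,"roll":0},{"fingers":-1,"x":0,"y":0,"z":0,"roll":0},{"fingers":-1,"x":0,"y":0,"z":0,"roll":0}]' 25
```

```text
clock: 5.5
tcp_pos: [0.5612, 0.2909, 0.1799]
eef_rot: [[0.997, -0.076, -0.0], [-0.076, -0.997, -0.0], [-0.0, 0.0, -1.0]]
contact_force: [0.7, 0.2, -0.6]
width: 0.4
gripper_force: 0.0
```

```bash
python3 -m inch '[{"fingers":-1,"x":0,"y":0,"z":0,"roll":0},{"fingers":-1,"x":0,"y":0,"z":0,"roll":0},{"fingers":-1,"x":0,"y":0,"z":0,"roll":0},{"fingers":-1,"x":0,"y":0,"z":0,"roll":0},{"fingers":-1,"x":0,"y":0,"z":-0.05,"roll":0},{"fingers":-1,"x":0,"y":0,"z":0,"roll":0}]' 30
```

```text
clock: 6.25
tcp_pos: [0.5619, 0.2916, 0.1967]
eef_rot: [[0.997, -0.076, 0.002], [-0.076, -0.997, 0.001], [0.002, -0.002, -1.0]]
contact_force: [-1.0, 0.4, -2.4]
width: 0.297
gripper_force: 30.0
```

```bash
python3 -m inch '[{"fingers":-1,"x":0,"y":0,"z":-0.1,"roll":0},{"fingers":-1,"x":0,"y":0,"z":-0.15,"roll":0},{"fingers":-1,"x":0,"y":0,"z":-0.15,"roll":0},{"fingers":-1,"x":0,"y":0,"z":-0.15,"roll":0},{"fingers":-1,"x":0,"y":0,"z":-0.15,"roll":0},{"fingers":-1,"x":0,"y":0,"z":-0.05,"roll":0},{"fingers":-1,"x":0,"y":0,"z":0,"roll":0}]'
python3 - <<'E'
from h import *
p,d,m,W=snap("side");save("pics/s2.png",cv2.resize(p[120:340,140:460],None,fx=2.5,fy=2.5))
E
```

```text
clock: 7.12
tcp_pos: [0.5612, 0.2913, 0.4199]
eef_rot: [[0.997, -0.075, 0.0], [-0.075, -0.997, 0.0], [0.0, -0.0, -1.0]]
contact_force: [-0.2, 0.0, -2.7]
width: 0.297
gripper_force: 30.0
```

View pics/s2.png

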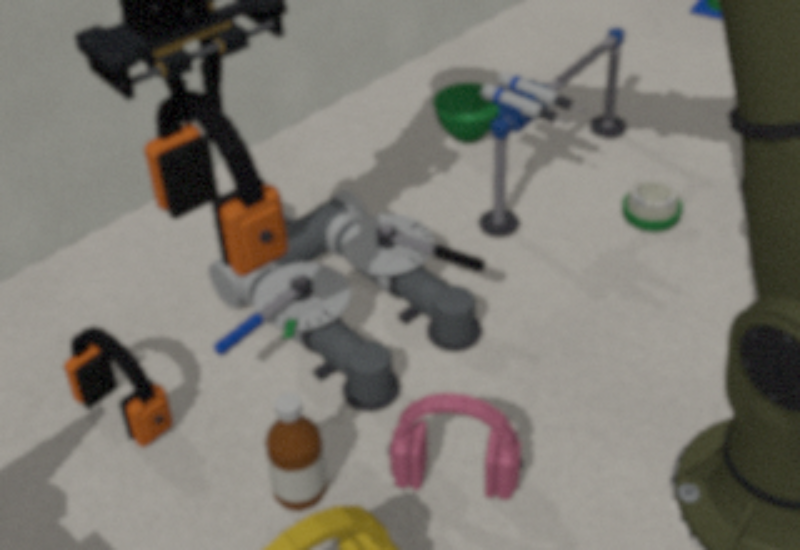

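The crop shows the muffs held upright and level at about (215,170), with the blue lever free at (240,335). Now I carry them to the rail.

```bash
python3 -m inch '[{"fingers":-1,"x":0,"y":0.06,"z":0,"roll":0},{"fingers":-1,"x":0.01,"y":0.14,"z":0,"roll":0},{"fingers":-1,"x":0.012,"y":0.16,"z":0,"roll":0},{"fingers":-1,"x":0.012,"y":0.16,"z":0,"roll":0},{"fingers":-1,"x":0.012,"y":0.16,"z":0,"roll":0},{"fingers":-1,"x":0.012,"y":0.16,"z":0,"roll":0},{"fingers":-1,"x":0.012,"y":0.16,"z":0,"roll":0},{"fingers":-1,"x":0.012,"y":0.16,"z":0,"roll":0},{"fingers":-1,"x":0.012,"y":0.16,"z":0,"roll":0},{"fingers":-1,"x":0.012,"y":0.16,"z":0,"roll":0},{"fingers":-1,"x":0.012,"y":0.16,"z":0,"roll":0},{"fingers":-1,"x":0.012,"y":0.16,"z":0,"roll":0},{"fingers":-1,"x":0.012,"y":0.16,"z":0,"roll":0},{"fingers":-1,"x":0.006,"y":0.11,"z":0,"roll":0},{"fingers":-1,"x":0,"y":0,"z":0,"roll":-0.125},{"fingers":-1,"x":0,"y":0,"z":0,"roll":-0.125},{"fingers":-1,"x":0,"y":0,"z":0,"roll":0},{"fingers":-1,"x":0,"y":0,"z":0,"roll":0}]'
python3 - <<'E'
from h import *
o=sensors.get_obs();R=np.array(o["eef_rot"]);dlt=np.array([.5588,-.332,.203])-o["tcp_pos"];print((R.T@dlt/.3).round(3),np.round(o["joint_positions"],2))
E
```

```text
clock: 9.43
tcp_pos: [0.558, -0.3317, 0.4186]
eef_rot: [[0.993, 0.118, -0.002], [0.118, -0.993, 0.001], [-0.002, -0.001, -1.0]]
contact_force: [0.4, -0.4, -2.2]
width: 0.295
gripper_force: 30.0
[0.004 0.002 0.719] [ 0.93  0.36 -0.63  1.12  0.21  1.73 -1.09]
```

```bash
python3 -m inch '[{"fingers":-1,"x":0.004,"y":0,"z":0.1,"roll":0},{"fingers":-1,"x":0,"y":0,"z":0.12,"roll":0},{"fingers":-1,"x":0,"y":0,"z":0.12,"roll":0},{"fingers":-1,"x":0,"y":0,"z":0.12,"roll":0},{"fingers":-1,"x":0,"y":0,"z":0.12,"roll":0},{"fingers":-1,"x":0,"y":0,"z":0.1,"roll":0},{"fingers":-1,"x":0,"y":0,"z":0.035,"roll":0},{"fingers":-1,"x":0,"y":0,"z":0,"roll":0},{"fingers":-1,"x":0,"y":0,"z":0,"roll":0}]'
python3 -m inch '[{"fingers":-1,"x":0,"y":0,"z":0.005,"roll":0},{"fingers":-1,"x":0,"y":0,"z":0,"roll":0}]'
```

```text
clock: 10.55
tcp_pos: [0.5604, -0.3319, 0.2073]
eef_rot: [[0.993, 0.12, 0.002], [0.12, -0.993, -0.001], [0.002, 0.002, -1.0]]
contact_force: [0.3, 0.6, -1.9]
width: 0.295
gripper_force: 30.0
clock: 10.8
tcp_pos: [0.5598, -0.3317, 0.2047]
eef_rot: [[0.993, 0.12, 0.001], [0.12, -0.993, -0.001], [0.001, 0.001, -1.0]]
contact_force: [-0.2, 1.2, -2.8]
width: 0.3
gripper_force: 30.0
```

```bash
python3 -m inch '[{"fingers":-1,"x":0,"y":0,"z":0.006,"roll":0},{"fingers":-1,"x":0,"y":0,"z":0,"roll":0}]'
python3 -m inch '[{"fingers":-1,"x":0,"y":0,"z":0.006,"roll":0},{"fingers":-1,"x":0,"y":0,"z":0,"roll":0}]'
```

```text
clock: 11.05
tcp_pos: [0.5594, -0.3316, 0.2021]
eef_rot: [[0.993, 0.12, -0.0], [0.12, -0.993, 0.0], [-0.0, -0.0, -1.0]]
contact_force: [0.5, 0.2, -2.3]
width: 0.296
gripper_force: 30.0
clock: 11.3
tcp_pos: [0.5596, -0.3316, 0.2005]
eef_rot: [[0.993, 0.12, 0.0], [0.12, -0.993, -0.0], [0.0, 0.0, -1.0]]
contact_force: [0.6, 0.4, -2.1]
width: 0.296
gripper_force: 30.2
```

```bash
python3 -m inch '[{"fingers":-1,"x":0,"y":0,"z":0.005,"roll":0},{"fingers":-1,"x":0,"y":0,"z":0,"roll":0}]'
```

```text
clock: 11.55
tcp_pos: [0.5597, -0.3317, 0.2003]
eef_rot: [[0.993, 0.12, 0.001], [0.12, -0.993, -0.001], [0.0, 0.001, -1.0]]
contact_force: [-2.6, 1.3, 5.5]
width: 0.294
gripper_force: 33.7
```

```bash
python3 -m inch '[{"fingers":-1,"x":0,"y":0,"z":-0.004,"roll":0},{"fingers":0.1,"x":0,"y":0,"z":0,"roll":0},{"fingers":0.1,"x":0,"y":0,"z":0,"roll":0},{"fingers":0.1,"x":0,"y":0,"z":0,"roll":0},{"fingers":0.1,"x":0,"y":0,"z":0,"roll":0},{"fingers":0.1,"x":0,"y":0,"z":0,"roll":0},{"fingers":0.1,"x":0,"y":0,"z":-0.05,"roll":0},{"fingers":0.1,"x":0,"y":0,"z":-0.15,"roll":0},{"fingers":0.1,"x":0,"y":0,"z":-0.18,"roll":0},{"fingers":0.1,"x":0,"y":0,"z":-0.18,"roll":0},{"fingers":0.1,"x":-0.15,"y":0,"z":-0.1,"roll":0},{"fingers":0.1,"x":-0.15,"y":0,"z":0,"roll":0},{"fingers":0.1,"x":0,"y":0,"z":0,"roll":0},{"fingers":0.1,"x":0,"y":0,"z":0,"roll":0}]'
python3 - <<'E'
from h import *
p,d,m,W=snap("wrist");save("pics/w4.png",p);P=cloud(d,m,W);Z=P[...,2]
M=(Z>.16)&(Z<.21)&(abs(P[...,1]+.332)<.06)&(abs(P[...,0]-.555)<.09)
q=P[M];print(len(q),sensors.get_obs()["clock"])
for x in np.arange(.5,.63,.01):
    s=q[(abs(q[:,0]-x)<.004)]
    if len(s)>5: print(round(x,3),len(s),np.percentile(s[:,1],[2,50,98]).round(4),np.percentile(s[:,2],[50,95]).round(4))
E
```

```text
clock: 13.3
tcp_pos: [0.4704, -0.3421, 0.3985]
eef_rot: [[0.993, 0.12, 0.0], [0.12, -0.993, -0.0], [0.0, 0.0, -1.0]]
contact_force: [0.2, -0.0, -0.1]
width: 0.549
gripper_force: 0.0
3979 13.35
0.5 115 [-0.3512 -0.3376 -0.3267] [0.1632 0.1666]
0.51 150 [-0.3502 -0.3375 -0.3246] [0.1713 0.1746]
0.52 162 [-0.3487 -0.3362 -0.3237] [0.1781 0.1802]
0.53 170 [-0.3472 -0.335  -0.3228] [0.1823 0.1841]
0.54 179 [-0.346  -0.3337 -0.3214] [0.1856 0.1875]
0.55 457 [-0.3445 -0.3099 -0.2733] [0.174  0.1887]
0.56 754 [-0.3889 -0.3346 -0.2759] [0.1735 0.1886]
0.57 398 [-0.3904 -0.345  -0.3181] [0.1749 0.1888]
0.58 193 [-0.3416 -0.3287 -0.3162] [0.1857 0.1874]
0.59 189 [-0.3405 -0.3278 -0.315 ] [0.182  0.1841]
0.6 179 [-0.3382 -0.3259 -0.3137] [0.178  0.1803]
0.61 161 [-0.3372 -0.3251 -0.3123] [0.1707 0.1747]
0.62 126 [-0.3362 -0.3252 -0.3112] [0.1629 0.1661]
```

View pics/w4.png

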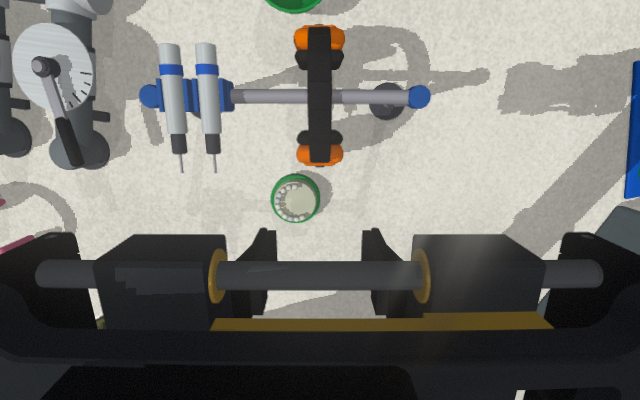

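The wrist view shows the muffs hanging on the bare bar at (320,97), clear of the cradle (215,95) and the post (418,97). Band top is 0.189, which is bar top plus 14 mm. Next I look at the lever, now uncovered.

```bash
python3 -m inch '[{"fingers":0.1,"x":0.019,"y":-0.185,"z":0,"roll":0},{"fingers":0.1,"x":0.019,"y":-0.185,"z":0,"roll":0},{"fingers":0.1,"x":0.019,"y":-0.185,"z":0,"roll":0},{"fingers":0.1,"x":0.019,"y":-0.185,"z":0,"roll":0},{"fingers":0.1,"x":0.019,"y":-0.185,"z":0,"roll":0},{"fingers":0.1,"x":0.019,"y":-0.185,"z":0,"roll":0},{"fingers":0.1,"x":0.019,"y":-0.185,"z":0,"roll":0},{"fingers":0.1,"x":0.019,"y":-0.185,"z":0,"roll":0},{"fingers":0.1,"x":0.019,"y":-0.185,"z":0,"roll":0},{"fingers":0.1,"x":0.019,"y":-0.185,"z":0,"roll":0},{"fingers":0.1,"x":0.019,"y":-0.185,"z":0,"roll":0},{"fingers":0.1,"x":0,"y":0,"z":0,"roll":0},{"fingers":0.1,"x":0,"y":0,"z":0,"roll":0}]'
cat >> lev.py <<'E'
# sharper: mark and lever axes by line fits; axis from grip line and from disc edge circle
k,l,st,c=cv2.connectedComponentsWithStats(m); i=1+st[1:,4].argmax(); D=P[l==i]
ct,_=cv2.findContours((l==i).astype(np.uint8),cv2.RETR_EXTERNAL,cv2.CHAIN_APPROX_NONE); e=P[ct[0][:,0,1],ct[0][:,0,0]][:,:2]
e=e[np.isfinite(e).all(1)]
from scipy.optimize import least_squares
r=least_squares(lambda v:np.hypot(*(e-v).T)-.060,[.566,.189],loss="cauchy",f_scale=.001).x; print("disc centre",r.round(4))
def ax(q):
    q=q[:,:2];u=np.linalg.svd(q-q.mean(0),full_matrices=0)[2][0];u=u*np.sign(u[1]);return q.mean(0),np.degrees(np.arctan2(-u[0],u[1]))
for n,q in(("lever",b),("mark",g)):
    cc,an=ax(q); 
    for A in (r,np.array([.5659,.1892])): w=cc-A; print(n,cc.round(4),"own dir",an.round(1),"radial",np.degrees(np.arctan2(-w[0],w[1])).round(1),"r",np.hypot(*w).round(4))
bo=P[(Z>.12)&(Z<.155)&(abs(P[...,0]-.43)<.07)&(abs(P[...,1]-.33)<.08)]; print("bottle top",len(bo),bo.mean(0).round(3))
E
python3 - <<'E'
from h import *
p,d,m,W=snap("wrist");save("pics/w5.png",p);np.savez("w5.npz",p=p,P=cloud(d,m,W));print(sensors.get_obs()["joint_positions"])
E
python3 lev.py w5.npz
```

```text
clock: 14.98
tcp_pos: [0.459, 0.2718, 0.3979]
eef_rot: [[0.992, 0.122, -0.002], [0.122, -0.992, 0.001], [-0.001, -0.001, -1.0]]
contact_force: [0.4, -0.4, 0.0]
width: 0.55
gripper_force: 0.0
[ 0.5463984   0.1930344  -1.28693967  1.44651974  0.1854752   1.63967029
 -2.17377739]
blue 547 [0.5548 0.2938 0.095 ] ((554.8272094726562, 293.728515625), (14.21644401550293, 68.7599105834961), 5.675587177276611)
green 154 [0.5285 0.2409 0.0784] ((528.2446899414062, 240.94216918945312), (10.934935569763184, 28.265897750854492), 35.19294357299805)
disc 5217 ((556.6459350585938, 177.75698852539062), 84.93882751464844)
hub 60 [0.5652 0.1906 0.1007] 0.10205017761384316
hub2 50 [0.56   0.0512 0.1008]
disc centre [0.565  0.1909]
lever [0.5548 0.2938] own dir 5.9 radial 5.7 r 0.1034
lever [0.5548 0.2938] own dir 5.9 radial 6.1 r 0.1052
mark [0.5285 0.2409] own dir 35.8 radial 36.1 r 0.0618
mark [0.5285 0.2409] own dir 35.8 radial 35.9 r 0.0638
bottle top 402 [0.392 0.351 0.142]
```

View pics/w5.png

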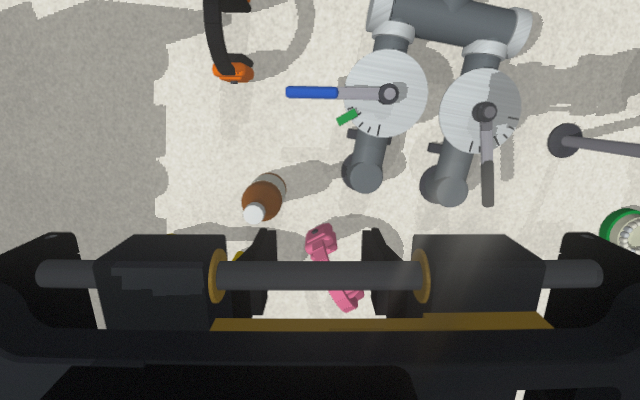

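The lever (312,92) points at 5.9°, the mark (347,117) sits at 36.0° and the hub is at (390,93); the bottle (263,200) is clear. The turn needed is about 30°. I move over the grip and roll, staying high.

```bash
python3 -m inch '[{"fingers":0.1,"x":0.163,"y":-0.04,"z":0,"roll":0},{"fingers":0.1,"x":0.163,"y":-0.04,"z":0,"roll":0},{"fingers":0.1,"x":0,"y":0,"z":0,"roll":-0.2},{"fingers":0.1,"x":0,"y":0,"z":0,"roll":-0.2},{"fingers":0.1,"x":0,"y":0,"z":0,"roll":-0.2},{"fingers":0.1,"x":0,"y":0,"z":0,"roll":0}]'
python3 -c "
from h import *
print(sensors.get_obs()['joint_positions'].round(2))"
```

```text
clock: 15.78
tcp_pos: [0.5545, 0.3045, 0.3985]
eef_rot: [[0.833, 0.553, 0.001], [0.553, -0.833, -0.001], [0.0, 0.001, -1.0]]
contact_force: [-1.1, 0.5, -0.5]
width: 0.55
gripper_force: 0.0
[ 0.26  0.52 -1.27  1.2   0.5   1.75 -1.85]
```

```bash
python3 -m inch '[{"fingers":0.1,"x":0,"y":0,"z":0,"roll":-0.2},{"fingers":0.1,"x":0,"y":0,"z":0,"roll":-0.2},{"fingers":0.1,"x":0,"y":0,"z":0,"roll":-0.2},{"fingers":0.1,"x":0,"y":0,"z":0,"roll":-0.2},{"fingers":0.1,"x":0,"y":0,"z":0,"roll":-0.2},{"fingers":0.1,"x":0,"y":0,"z":0,"roll":-0.2},{"fingers":0.1,"x":0,"y":0,"z":0,"roll":-0.18},{"fingers":0.1,"x":0,"y":0,"z":0,"roll":0},{"fingers":0.1,"x":0,"y":0,"z":0,"roll":0}]'
cat > go.py <<'E'
import sys
from h import *
o=sensors.get_obs();R=np.array(o["eef_rot"]);print(np.round(o["joint_positions"],2),"yaw",np.degrees(np.arctan2(R[1,0],R[0,0])).round(2))
th=np.radians(float(sys.argv[1]));r=float(sys.argv[2]);z=float(sys.argv[3])
T=np.array([.5655-r*np.sin(th),.190+r*np.cos(th),z]);print("shares",(R.T@(T-o["tcp_pos"])/.3).round(3))
w=np.array(o["tcp_pos"])[:2]-[.5655,.19];print("tcp at angle",np.degrees(np.arctan2(-w[0],w[1])).round(2),"r",np.hypot(*w).round(4))
E
python3 go.py 5.9 .118 .105
```

```text
clock: 16.9
tcp_pos: [0.5537, 0.306, 0.3983]
eef_rot: [[-0.099, 0.995, 0.001], [0.995, 0.099, -0.001], [-0.001, 0.001, -1.0]]
contact_force: [-0.6, -0.6, 0.4]
width: 0.549
gripper_force: 0.0
[ 0.28  0.56 -1.35  1.2   0.56  1.77 -0.8 ] yaw 95.7
shares [ 0.005 -0.001  0.978]
tcp at angle 5.79 r 0.1166
```

```bash
python3 -m inch '[{"fingers":0.1,"x":0.005,"y":0,"z":0.16,"roll":0},{"fingers":0.1,"x":0,"y":0,"z":0.16,"roll":0},{"fingers":0.1,"x":0,"y":0,"z":0.16,"roll":0},{"fingers":0.1,"x":0,"y":0,"z":0.16,"roll":0},{"fingers":0.1,"x":0,"y":0,"z":0,"roll":0}]'; python3 go.py 5.9 .118 .105
```

```text
clock: 17.52
tcp_pos: [0.5522, 0.3059, 0.2027]
eef_rot: [[-0.102, 0.995, -0.005], [0.995, 0.102, -0.004], [-0.004, -0.006, -1.0]]
contact_force: [-0.3, 0.4, 0.7]
width: 0.55
gripper_force: 0.0
[ 0.34  0.65 -1.29  1.52  0.63  1.44 -0.88] yaw 95.85
shares [0.006 0.006 0.326]
tcp at angle 6.57 r 0.1167
```

```bash
python3 -m inch '[{"fingers":0.1,"x":0,"y":0.005,"z":0.12,"roll":0},{"fingers":0.1,"x":0,"y":0,"z":0.12,"roll":0},{"fingers":0.1,"x":0,"y":0,"z":0.07,"roll":0},{"fingers":0.1,"x":0,"y":0,"z":0,"roll":0},{"fingers":0.1,"x":0,"y":0,"z":0,"roll":0}]'; python3 go.py 5.9 .118 .105
```

```text
clock: 18.15
tcp_pos: [0.5555, 0.3093, 0.1151]
eef_rot: [[-0.104, 0.995, 0.002], [0.995, 0.104, 0.001], [0.001, 0.002, -1.0]]
contact_force: [0.6, 0.4, 0.2]
width: 0.551
gripper_force: 0.0
[ 0.31  0.73 -1.22  1.61  0.7   1.3  -0.92] yaw 95.97
shares [-0.006 -0.008  0.034]
tcp at angle 4.79 r 0.1197
```

```bash
python3 -m inch '[{"fingers":0.1,"x":-0.005,"y":-0.008,"z":0.034,"roll":0},{"fingers":0.1,"x":0,"y":0,"z":0,"roll":0},{"fingers":-1,"x":0,"y":0,"z":0,"roll":0},{"fingers":-1,"x":0,"y":0,"z":0,"roll":0},{"fingers":-1,"x":0,"y":0,"z":0,"roll":0},{"fingers":-1,"x":0,"y":0,"z":0,"roll":0},{"fingers":-1,"x":0,"y":0,"z":0,"roll":0},{"fingers":-1,"x":0,"y":0,"z":0,"roll":0},{"fingers":-1,"x":0,"y":0,"z":0,"roll":0}]' 15; python3 go.py 5.9 .118 .105
```

```text
clock: 19.27
tcp_pos: [0.5528, 0.3068, 0.103]
eef_rot: [[-0.104, 0.995, 0.001], [0.995, 0.104, 0.0], [0.0, 0.001, -1.0]]
contact_force: [2.0, 1.4, -0.2]
width: 0.181
gripper_force: 15.0
[ 0.31  0.73 -1.21  1.63  0.71  1.29 -0.93] yaw 95.99
shares [ 0.002  0.002 -0.007]
tcp at angle 6.2 r 0.1175
```

```bash
python3 -m inch '[{"fingers":-1,"x":0,"y":-0.017,"z":0,"roll":-0.0556},{"fingers":-1,"x":-0.0005,"y":-0.017,"z":0,"roll":-0.0556},{"fingers":-1,"x":-0.0005,"y":-0.017,"z":0,"roll":-0.0556},{"fingers":-1,"x":-0.0005,"y":-0.017,"z":0,"roll":-0.0556},{"fingers":-1,"x":-0.0005,"y":-0.017,"z":0,"roll":-0.0556},{"fingers":-1,"x":-0.0005,"y":-0.017,"z":0,"roll":-0.0556},{"fingers":-1,"x":0,"y":0,"z":0,"roll":0}]'; python3 go.py 36 .1175 .103
```

```text
clock: 20.15
tcp_pos: [0.5222, 0.2991, 0.1029]
eef_rot: [[-0.359, 0.933, -0.001], [0.933, 0.359, -0.001], [-0.001, -0.001, -1.0]]
contact_force: [1.6, -1.0, 1.4]
width: 0.185
gripper_force: 15.1
[ 0.37  0.72 -1.29  1.71  0.72  1.28 -0.71] yaw 111.06
shares [-0.013 -0.097 -0.   ]
tcp at angle 21.68 r 0.1174
```

```bash
python3 -m inch '[{"fingers":-1,"x":-0.0005,"y":-0.0167,"z":0,"roll":-0.055},{"fingers":-1,"x":-0.0005,"y":-0.0167,"z":0,"roll":-0.055},{"fingers":-1,"x":-0.0005,"y":-0.0167,"z":0,"roll":-0.055},{"fingers":-1,"x":0,"y":0,"z":0,"roll":0}]'; python3 go.py 36 .1175 .103
```

```text
clock: 20.65
tcp_pos: [0.5089, 0.2927, 0.1029]
eef_rot: [[-0.476, 0.88, -0.001], [0.88, 0.476, -0.001], [-0.001, -0.001, -1.0]]
contact_force: [1.8, -0.9, 1.6]
width: 0.184
gripper_force: 15.1
[ 0.41  0.71 -1.31  1.75  0.72  1.27 -0.59] yaw 118.4
shares [-0.003 -0.049 -0.   ]
tcp at angle 28.86 r 0.1173
```

```bash
python3 -m inch '[{"fingers":-1,"x":-0.0005,"y":-0.0165,"z":0,"roll":-0.055},{"fingers":-1,"x":-0.0005,"y":-0.0165,"z":0,"roll":-0.055},{"fingers":-1,"x":-0.0005,"y":-0.016,"z":0,"roll":-0.055},{"fingers":-1,"x":0,"y":0,"z":0,"roll":0},{"fingers":-1,"x":0,"y":0,"z":0,"roll":0}]'; python3 go.py 36 .1175 .103
```

```text
clock: 21.28
tcp_pos: [0.4966, 0.2848, 0.1029]
eef_rot: [[-0.585, 0.811, -0.001], [0.811, 0.585, -0.001], [-0.0, -0.001, -1.0]]
contact_force: [0.7, -2.3, 2.6]
width: 0.184
gripper_force: 15.0
[ 0.44  0.69 -1.33  1.78  0.7   1.26 -0.46] yaw 125.8
shares [ 0.001  0.    -0.   ]
tcp at angle 36.01 r 0.1172
```

```bash
python3 -m inch '[{"fingers":0.1,"x":0,"y":0,"z":0,"roll":0},{"fingers":0.1,"x":0,"y":0,"z":0,"roll":0},{"fingers":0.1,"x":0,"y":0,"z":0,"roll":0},{"fingers":0.1,"x":0,"y":0,"z":0,"roll":0},{"fingers":0.1,"x":0,"y":0,"z":-0.06,"roll":0},{"fingers":0.1,"x":0,"y":0,"z":-0.16,"roll":0},{"fingers":0.1,"x":0,"y":0,"z":-0.16,"roll":0},{"fingers":0.1,"x":0,"y":0,"z":-0.16,"roll":0},{"fingers":0.1,"x":0,"y":0,"z":-0.16,"roll":0},{"fingers":0.1,"x":0,"y":0,"z":-0.16,"roll":0},{"fingers":0.1,"x":-0.18,"y":0,"z":0,"roll":0},{"fingers":0.1,"x":-0.18,"y":0,"z":0,"roll":0},{"fingers":0.1,"x":-0.18,"y":0,"z":0,"roll":0},{"fingers":0.1,"x":0,"y":0,"z":0,"roll":0},{"fingers":0.1,"x":0,"y":0,"z":0,"roll":0}]'
python3 - <<'E'
from h import *
p,d,m,W=snap("wrist");save("pics/w6.png",p);np.savez("w6.npz",p=p,P=cloud(d,m,W));print(sensors.get_obs()["joint_positions"].round(2))
E
python3 lev.py w6.npz
```

```text
clock: 23.15
tcp_pos: [0.5912, 0.1548, 0.3619]
eef_rot: [[-0.586, 0.81, 0.0], [0.81, 0.586, 0.001], [0.001, 0.001, -1.0]]
contact_force: [-0.2, 0.8, -0.1]
width: 0.552
gripper_force: 0.0
[ 0.6   0.47 -1.29  1.33  0.45  1.66  0.01]
blue 728 [0.5042 0.2747 0.0947] ((503.9467468261719, 274.4751281738281), (14.137081146240234, 68.43453979492188), 36.30448532104492)
green 0 [nan nan nan] ((0.0, 0.0), (0.0, 0.0), 0.0)
disc 5662 ((560.3355102539062, 171.41146850585938), 79.24820709228516)
hub 47 [0.5654 0.19   0.1006] 0.10196213888451061
hub2 41 [0.5593 0.0503 0.1006]
disc centre [0.5653 0.1906]
lever [0.5042 0.2747] own dir 36.0 radial 36.0 r 0.104
lever [0.5042 0.2747] own dir 36.0 radial 35.8 r 0.1055lev.py:8: RuntimeWarning: Mean of empty slice.
  print("green",len(g),g.mean(0).round(4),cv2.minAreaRect(g[:,:2].astype(np.float32)*1000))
  ret = um.true_divide(
lev.py:21: RuntimeWarning: Mean of empty slice.
  q=q[:,:2];u=np.linalg.svd(q-q.mean(0),full_matrices=0)[2][0];u=u*np.sign(u[1]);return q.mean(0),np.degrees(np.arctan2(-u[0],u[1]))
Traceback (most recent call last):
  File "lev.py", line 23, in <module>
    cc,an=ax(q);
          ~~^^^
  File "lev.py", line 21, in ax
    q=q[:,:2];u=np.linalg.svd(q-q.mean(0),full_matrices=0)[2][0];u=u*np.sign(u[1]);return q.mean(0),np.degrees(np.arctan2(-u[0],u[1]))
                ~~~~~~~~~~~~~~~~~~~~~~~~~~~~~~~~~~~~~~~~~~~~~^^^
IndexError: index 0 is out of bounds for axis 0 with size 0
```

View pics/w6.png

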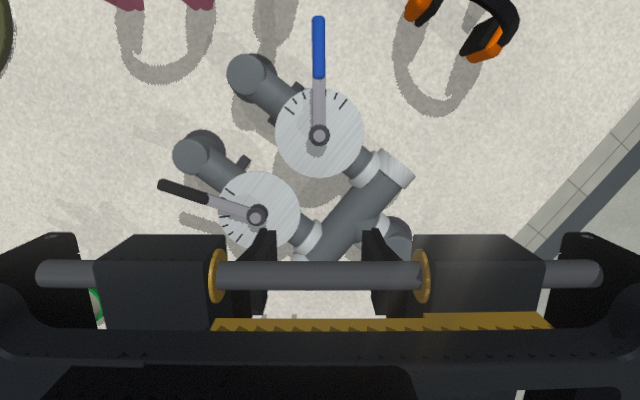

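The view shows the blue lever (318,45) at 36.0°, hiding the green mark beneath it, and the black lever (180,190) undisturbed. One last numeric check on the muffs, then I hand in.

```bash
python3 - <<'E'
from h import *
p,d,m,W=snap("top");P=cloud(d,m,W);Z=P[...,2]
q=P[(Z>.181)&(Z<.2)&(abs(P[...,1]+.332)<.04)&(abs(P[...,0]-.56)<.05)];print(len(q),np.median(q,0).round(3))
o=sensors.get_obs();print(o["clock"],abs(o["qd"]).max(),o["contact_force"])
if len(q)>40: print(manip.sign_off())
E
```

```text
158 [ 0.558 -0.33   0.187]
23.25 0.007883797013555984 [ 0.17620921  0.40250245 -0.33105049]
the job is handed in; nothing more can be done
None
```

The ear defenders hang by their headband on the bare stretch of the rail, and the blue lever measured 36.0° against the set mark's 36.0°. I let go of it and handed the job in at 23 s, with the result not yet shown.

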